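# Load two press blanks into their mould cavities by sliding them

### The job

Slide the loose round blank and the loose square blank across the mould plate, each into the cavity of its own shape, and press each one down until it is fully home, flush with the plate. Slide them flat on the plate without lifting them, touch and press them gently, and leave the other things on and around the plate where they are.

Things in the scene. Friction and masses are not known exactly. Their poses are not given: they have to be found in the camera images.
- mould_plate: fixed steel mould plate, 260 (its x) x 330 (its y) x 30 mm high, lying on the bench: smooth flat top 30 mm above the bench, with a round and a square cavity in its far half and an empty near half where the blanks start. Origin at the centre of its underside; x and y axes along the plate's sides (x towards its far side at yaw 0), z up. Its position on the bench and its yaw (up to 0.35 rad either way) vary
- round_cavity (a point): centre of the mouth of the round cavity, at the level of the plate's top, 60 mm to +x and 82 mm to +y of the plate's centre; the cavity is 84 mm across (2 mm wider than its blank) and has the round ejector as its floor; x and y axes along the plate's sides (x towards its far side at yaw 0), z up
- square_cavity (a point): centre of the mouth of the square cavity, at the level of the plate's top, 60 mm to +x and 82 mm to -y of the plate's centre; the cavity is 76 x 76 mm (2 mm wider than its blank), sides along the plate's x and y, and has the square ejector as its floor; x and y axes along the plate's sides (x towards its far side at yaw 0), z up
- round_blank_center (a point): centre (half-way up) of the loose round blank, a plain aluminium disc 82 mm in diameter, 8 mm thick, about 0.11 kg, flat on the near half of the plate, left or right; z up through its face. When fully home in its cavity its top is flush with the plate, so that this centre is 4 mm below the cavity's mouth
- square_blank_center (a point): centre (half-way up) of the loose square blank, a plain aluminium sheet 74 x 74 x 8 mm, about 0.12 kg, flat on the near half of the plate, left or right, turned up to 0.35 rad from the plate's sides; x and y along its own sides, z up. It fits its cavity in any of four quarter turns. When fully home its top is flush with the plate, so that this centre is 4 mm below the cavity's mouth
- round_ejector (a joint): height of the round ejector, the dark steel pad that is the floor of the round cavity: at 0 its top is 3 mm below the plate's top, at its stop, 0.005 m, 8 mm below it. It slides straight down when pressed with more than about 6 N, evenly, and stays where it is left (no spring). A blank on a raised pad stands proud of the plate
- square_ejector (a joint): height of the square ejector, the floor of the square cavity: as for the round one, 0 = 3 mm and 0.005 m = 8 mm below the plate's top, about 6 N to slide it, no spring
- round_blank: the round blank again; origin at the centre of its underside. Fingertips grip the blanks' faces much better (rubbery) than the blanks grip the smooth plate: a blank pressed from above with 6 to 12 N slides along with the fingertips. As a blank goes over its cavity its leading edge may tip in first; slid on to the far wall it drops level onto the ejector. Coming down on a face faster than about 40 mm/s, or pressing hard, marks it (peak contact force over 120 N)
- square_blank: the square blank again; origin at the centre of its underside
- brass_weight: small upright brass cylinder, 20 mm across, 25 mm tall, standing loose on the plate at the middle of its far edge; bystander. Origin at its underside
- vial: small clear vial with white cap, 24 mm across, 30 mm tall, standing loose on the plate at the middle of its near edge; bystander. Origin at its underside
- tube_a: clear sample tube with blue cap, 105 mm long, 21 mm thick, lying on the bench to the left of the plate; bystander
- tube_b: clear sample tube with blue cap, 105 mm long, 21 mm thick, lying on the bench beyond the plate; bystander
- weigh_boat: shallow white square tray, 110 x 110 x 18 mm, on the bench to the right of the plate; bystander
- beaker: small glass beaker, 60 mm across, 70 mm tall, on the bench at the far left of the plate; bystander
- spatula: metal spatula, 180 mm long, lying on the bench beyond the plate; bystander
Mind the look-alikes: they are no part of the job. Leave any turquoise look-alike of the square_blank alone. Leave any yellow look-alike of the round_blank alone.

How it is judged:
By the outcome, as a careful person would: the job done as asked, in the order asked, and still so for the second after the job is handed in, with the robot touching nothing.
It also fails if it takes over 72 s, if anything falls off the work surface, if the arm or the gripper's body presses on something with over 40 N, if the wrist force passes 120 N, or if a joint passes its speed limit or range.

### The arm

A 6-joint arm with a two-finger parallel gripper is mounted at the origin on the work surface. World frame = base frame: x ahead of the robot, y to its left, z up, the work surface at z = 0. Lengths are in mm, angles in rad, forces in N, time in s.
With the tool pointing down it reaches from about 275 to 750 mm from the base axis. Payload 10.2 kg.
Tool frame: the origin (TCP) lies at the very end of the fingers, on their centre line; the grasp point (between the pads) lies 19 mm behind it (ctrl.grip_depth is the distance from the TCP to the grasp point, in mm); z points along the fingers, x is the direction in which the jaws open and shut, and the axes are right-handed (so a half turn about z gives the same grasp; the last joint's range is limited). The gripper opens to 85 mm and grips with 20 to 120 N. Pads are 22 mm wide; open, the fingers measure 114 mm over their backs; the gripper's body (76 mm by 85 mm) begins 54 mm behind the grasp point. The pads swing forward as they close: fully open they stand 13 mm farther back than shut.
Start: joints at [-1.457, 0.313, 1.498, -0, 1.331, -0.223], TCP at [173.483, -495.515, 231.294] pointing down, gripper open.
Joint ranges: [-2.94, 2.94], [-0.97, 2.17], [0.19, 2.56], [-1.23, 4.37], [0.02, 3.11], [-2.88, 2.88]. Speed limits (rad/s): [2.39, 2.39, 3.01, 3.14, 3.14, 3.14].

### API

Orientations are given as a unit quaternion [w, x, y, z].
In Python, from rig import ctrl gives the robot as it stands.
- The arm moves only by the tool play_rows, never from a script. Its argument "motion" is a list of rows, each a list of 2 entries, a list of its own where there are three numbers: the shift along the tool's x, y, z in mm, then the turn, a rotation vector about the tool's x, y, z in degrees. A call has 1 to 20 rows; each row shifts and turns the commanded pose from where the row before left it, along the tool's axes as they then stand; what a row does not reach is not made up. A row lasts 1/12 s, in which the tool goes at most 41.7 mm and 7.16 degrees, less where a joint would pass 70% of its speed; a pose out of reach is approached as far as the arm can. A call with a gripper value outside its range is refused whole. "fingers" is the finger opening in mm, from 0 to 85.4, set as the call begins (left out, the last holds). The fingers move at their own pace and stop on an object; "squeeze" is the grip in N (left out, the last holds). Time passes only in rows, so rows that do not move let the fingers close. It gives the time, the measured TCP pose, the force and the opening at its end, in the units of the state.
- ctrl.sense(): the state, without advancing time (a new reading comes with each control period).
- ctrl.capture(name): name is "side" or "top"; returns the picture (384x512x3 uint8, red, green, blue); there is no depth.
- ctrl.get_calibration(name): a dict with "K" (3x3 intrinsics, pixels), "R" (3x3) and "t" (3): a world point X has camera coordinates R X + t. Camera axes: x right, y down, z forward; pixel columns grow to the right and rows downward; lengths in mm; the calibration is good to about 2 mm. A picture is of the moment at which its call begins. get_calibration takes no time and is no camera call.
- ctrl.finish_job(): hands the job in, once; it reports no verdict.
Trained networks look in the newest picture that a camera, given by its name, has taken for a name from the list of things; names that differ only in an ending like _2 or _b are one class to them, and where a whole thing is asked for, a point or a joint stands for the part that bears it (a point fixed in the world has none). Each returns a list of dicts, best first, with "p" (0 to 1); they miss things now and then, are a little off and sometimes report something else, mostly with a low value. They report only what shows in the picture. A call takes as long as a camera call. They do not tell look-alikes from the thing itself.
- ctrl.spot_in(camera, name): "position" ([column, row] as shares, 0 to 1, of the picture: columns of its width, rows of its height, amid what is visible of it).
The state is a dict: "time_s": time; "joints": joint angles; "dq": joint speeds; "tau": joint torques, N m; "eef_pos": TCP position; "ee_rot": TCP orientation; "force": force on the tool from outside, world axes, zero at the start; "wrist_torque": the same for the moment, N m; "grip_width": opening from 0.0 (shut) to 1.0 (fully open).
Only numpy, scipy, OpenCV 4.12 (cv2) and the standard library are available. Lean on these libraries where they do the work, as an engineer would, in place of code of your own. Each camera call takes 0.05 s, during which the arm holds its last target. There are 200 camera calls.

## Working session

There is one attempt and no reset: what is moved stays moved. The work goes in short steps, Python scripts to look and compute and a tool call to move; the robot and the scene stay as the last step left them, time stands still between calls to the robot, and variables do not carry over. Pictures are saved under pics/ and viewed, about 8 in all and at most 12, crops included, and the job is handed in when it is done.

Besides the shell and the picture viewer there is one more tool, called after ">>>" by a JSON object that holds its "name" and its "arguments". play_rows: Moves the arm, as the interface text tells. Its arguments: {"type":"object","properties":{"motion":{"type":"array"},"fingers":{"type":"number"},"squeeze":{"type":"number"}},"required":["motion"]}

```bash
ls; mkdir -p pics; python3 - <<'E'
from rig import ctrl
import cv2, numpy as np
for n in ("top","side"):
    im=ctrl.capture(n); cv2.imwrite(f"pics/{n}0.png",im[:,:,::-1])
    c=ctrl.get_calibration(n); print(n,np.round(c["K"],1).tolist(),np.round(c["R"],3).tolist(),np.round(c["t"],1).tolist())
    for k in ("round_blank","square_blank","mould_plate","brass_weight","vial","round_ejector","square_ejector"):
        print(k,[(np.round(np.array(d["position"])*[512,384],1).tolist(),round(d["p"],2)) for d in ctrl.spot_in(n,k)])
print(ctrl.sense())
E
```

```text
pics
top [[393.2, 0.0, 250.9], [0.0, 393.2, 191.2], [0.0, 0.0, 1.0]] [[-0.007, -1.0, 0.002], [-0.998, 0.007, -0.056], [0.056, -0.003, -0.998]] [54.3, 577.2, 1133.9]
round_blank [([349.6, 252.7], 0.78), ([293.9, 214.4], 0.62), ([260.3, 193.0], 0.4)]
square_blank [([230.6, 176.9], 0.65), ([228.9, 221.4], 0.63), ([228.3, 270.6], 0.56)]
mould_plate [([258.0, 192.5], 0.59)]
brass_weight [([257.2, 157.4], 0.59)]
vial [([349.6, 190.2], 0.67), ([262.7, 237.4], 0.62)]
round_ejector [([286.1, 171.6], 0.7), ([233.9, 175.6], 0.61), ([293.0, 217.8], 0.45), ([261.8, 194.5], 0.43)]
square_ejector [([284.6, 172.5], 0.89), ([190.3, 207.5], 0.6), ([260.3, 192.1], 0.54)]
side [[394.9, 0.0, 253.0], [0.0, 394.9, 193.1], [0.0, 0.0, 1.0]] [[0.972, -0.236, 0.004], [-0.126, -0.532, -0.837], [0.199, 0.813, -0.547]] [-524.3, 128.2, 789.8]
round_blank [([248.7, 228.8], 0.97), ([201.7, 310.7], 0.74), ([313.0, 172.8], 0.28), ([305.8, 190.8], 0.27), ([250.2, 143.0], 0.2)]
square_blank [([218.7, 185.2], 0.83), ([156.4, 201.1], 0.75), ([274.5, 182.8], 0.29)]
mould_plate [([267.7, 214.8], 0.89)]
brass_weight [([304.1, 190.3], 0.49)]
vial [([210.8, 204.6], 0.66)]
round_ejector [([273.0, 180.9], 0.75), ([346.5, 216.1], 0.29)]
square_ejector [([295.1, 221.1], 0.62)]
{'time_s': 0.8, 'joints': array([-1.45738277e+00,  3.12908213e-01,  1.49770981e+00,  1.56179922e-05,
        1.33100443e+00, -2.23388588e-01]), 'dq': array([ 0.00045125,  0.00159818, -0.00073245, -0.00108317,  0.00131377,
       -0.00025211]), 'tau': array([ 4.55191994e-04, -4.12150848e+01, -2.59883881e+01, -1.70431813e-04,
        5.10682621e-04,  1.90227712e-05]), 'eef_pos': array([ 173.49523339, -495.50645834,  231.28627257]), 'ee_rot': array([-1.61611962e-05,  8.15618507e-01, -5.78590055e-01, -4.29161019e-06]), 'force': array([-0.57095045, -0.36452591, -0.5473691 ]), 'wrist_torque': array([ 0.02190507,  0.01358912, -0.00620388]), 'grip_width': 1.0020527593736528}
```

View pics/top0.png

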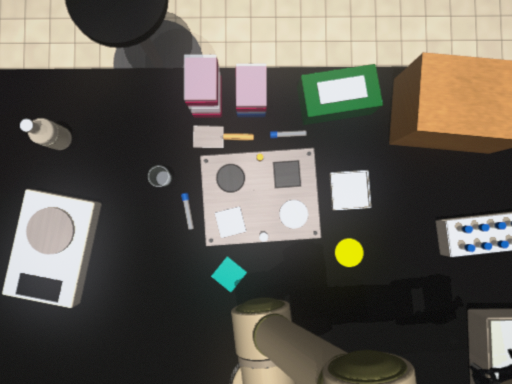

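View pics/side0.png

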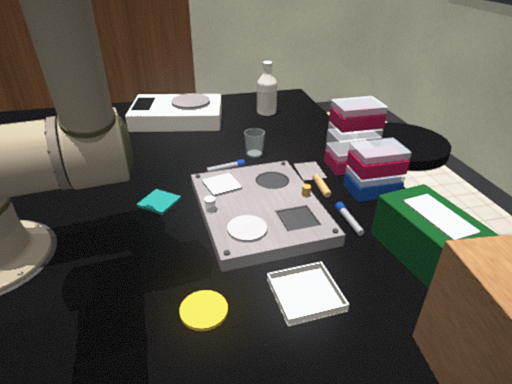

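Top view: look-alikes are the yellow disc (349,252) and the turquoise square (229,273), both off the plate. The true blanks are white and on the plate: round at (294,214), square at (230,222). The cavities are round (231,178) and square (287,174).

```bash
cat > h.py <<'E'
import numpy as np, cv2
from rig import ctrl
def H(cam,z):   # world plane (x,y,1)->pixel
    c=ctrl.get_calibration(cam); K,R,t=map(np.array,(c["K"],c["R"],c["t"]))
    return K@np.column_stack([R[:,0],R[:,1],R[:,2]*z+t.ravel()])
def rect(im,cam,z,x0=300,x1=720,y0=-220,y1=280,s=2):
    # plan picture: col=(y1-y)*s, row=(x1-x)*s
    A=np.array([[0,-1/s,x1],[-1/s,0,y1],[0,0,1.]])
    return cv2.warpPerspective(im,H(cam,z)@A,((y1-y0)*s,(x1-x0)*s),flags=cv2.INTER_CUBIC|cv2.WARP_INVERSE_MAP)
def w(p,x1=720,y1=280,s=2): p=np.asarray(p,float); return np.stack([x1-p[...,1]/s,y1-p[...,0]/s],-1)
def shot(cam="top"): return np.ascontiguousarray(ctrl.capture(cam)[:,:,::-1])
E
python3 - <<'E'
from h import *
im=cv2.imread("pics/top0.png")
r=rect(im,"top",30); g=cv2.cvtColor(r,cv2.COLOR_BGR2GRAY)
def blobs(m,lo,hi):
    for c in cv2.findContours(m,cv2.RETR_LIST,cv2.CHAIN_APPROX_NONE)[0]:
        a=cv2.contourArea(c)/4
        if lo<a<hi:
            M=cv2.moments(c); b=cv2.minAreaRect(c)
            print(round(a),"cen",w([M['m10']/M['m00'],M['m01']/M['m00']]).round(1),"rectcen",w(b[0]).round(1),"size",np.round(np.array(b[1])/2,1),"ang",round(b[2],1))
print("plate");blobs((g>90).astype(np.uint8),50000,120000)
print("dark");blobs((g<105).astype(np.uint8),3500,9000)
r8=rect(im,"top",38)
print("white");blobs((r8.min(2)>205).astype(np.uint8),3500,9000)
cv2.imwrite("pics/rect.png",r[200:760,100:800])
print(np.percentile(g[300:700,200:700],[5,25,50,75,95]), -np.array(ctrl.get_calibration("side")["R"]).T@np.ravel(ctrl.get_calibration("side")["t"]))
E
```

```text
plate
87790 cen [562.1  24.1] rectcen [562.1  24. ] size [264.7 334.8] ang 86.4
dark
white
5711 cen [489.2 110.9] rectcen [490.3 110.3] size [80.  80.7] ang 76.9
5397 cen [510.6 -71.5] rectcen [510.5 -71.3] size [83.5 82.9] ang 21.4
3669 cen [ 577.  -201.2] rectcen [ 575.5 -200. ] size [104.  39.] ang 90.0
[ 49.  60. 205. 209. 236.] [ 368.27588862 -697.39255936  541.4620852 ]
```

View pics/rect.png

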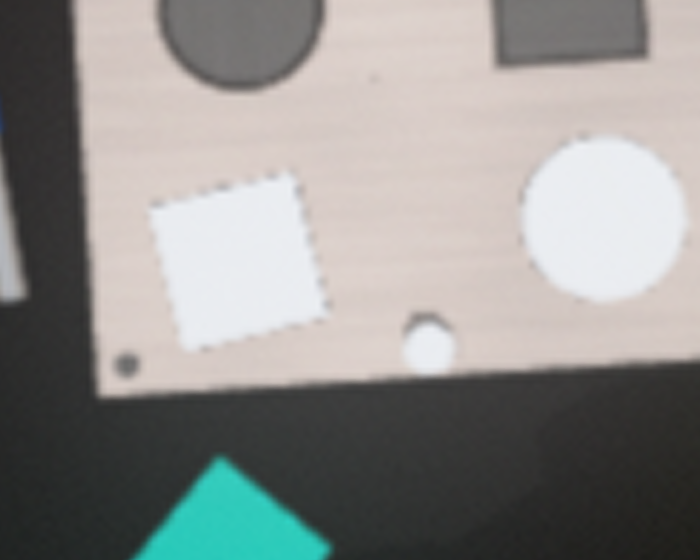

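The rectified crop shows plate, cavities and white blanks clearly: round blank near (603,218) and square near (238,262). I'll tighten the thresholds.

```bash
cat >> h.py <<'E'
def blobs(m,lo,hi):
    out=[]
    for c in cv2.findContours(m.astype(np.uint8),cv2.RETR_LIST,cv2.CHAIN_APPROX_NONE)[0]:
        a=cv2.contourArea(c)/4
        if lo<a<hi:
            M=cv2.moments(c); b=cv2.minAreaRect(c)
            out.append((round(a),w([M['m10']/M['m00'],M['m01']/M['m00']]).round(1),"rc",w(b[0]).round(1),np.round(np.array(b[1])/2,1),round(b[2],1)))
    return out
E
python3 - <<'E'
from h import *
im=cv2.imread("pics/top0.png")
g=cv2.cvtColor(rect(im,"top",30),cv2.COLOR_BGR2GRAY)
for t in(110,130,150): print("plate",t,blobs(g>t,50000,120000))
for t in(110,130,150): print("dark",t,blobs(g<t,3500,9000))
r8=rect(im,"top",38).min(2)
for t in(215,222,228): print("white",t,blobs(r8>t,3500,9000))
E
```

```text
plate 110 [(86782, array([562. ,  24.2]), 'rc', array([562.1,  24.1]), array([263., 333.]), 86.4)]
plate 130 [(85847, array([562. ,  24.3]), 'rc', array([562. ,  24.2]), array([261.6, 331.6]), 86.4)]
plate 150 [(84917, array([561.9,  24.3]), 'rc', array([562. ,  24.2]), array([260.4, 330.3]), 86.4)]
dark 110 [(4036, array([616.1, 109.6]), 'rc', array([616.2, 109.8]), array([71.5, 71.5]), 0.0), (5046, array([616.6, 109.8]), 'rc', array([616.5, 109.5]), array([80., 80.]), 90.0)]
dark 130 [(5311, array([616.5, 109.8]), 'rc', array([616.5, 109.5]), array([82., 82.]), 90.0), (5577, array([626.9, -53.8]), 'rc', array([626.8, -53.7]), array([76.1, 75.8]), 86.1)]
dark 150 [(3822, array([345.6, 115.6]), 'rc', array([341.1, 115.4]), array([68.6, 68.9]), 38.8), (5538, array([616.6, 109.9]), 'rc', array([616.5, 110. ]), array([84., 84.]), 90.0), (5871, array([626.8, -53.8]), 'rc', array([626.8, -53.9]), array([78. , 77.7]), 86.1)]
white 215 [(5326, array([489., 111.]), 'rc', array([489.5, 110.6]), array([75.8, 76.5]), 76.0), (5089, array([510.5, -71.3]), 'rc', array([510.7, -71.1]), array([81.3, 80.3]), 19.0), (3560, array([ 576.9, -201.4]), 'rc', array([ 575.5, -200.2]), array([103. ,  38.5]), 90.0)]
white 222 [(5068, array([489., 111.]), 'rc', array([489.5, 110.7]), array([73.7, 74.3]), 76.0), (4864, array([510.5, -71.3]), 'rc', array([510.9, -70.9]), array([79.6, 78.7]), 19.4)]
white 228 [(4755, array([489.2, 110.9]), 'rc', array([489.3, 110.7]), array([71.2, 71.3]), 76.0), (4597, array([510.6, -71.2]), 'rc', array([510.9, -70.8]), array([77.1, 76.9]), 17.1)]
```

>>> {"name": "play_rows", "arguments": {"motion": [[[-14.5, -22.9, 0], [0, 0, 0]], [[-14.5, -22.9, 0], [0, 0, 0]], [[-14.5, -22.9, 0], [0, 0, 0]], [[-14.5, -22.9, 0], [0, 0, 0]], [[-14.5, -22.9, 0], [0, 0, 0]], [[-14.5, -22.9, 0], [0, 0, 0]], [[-14.5, -22.9, 0], [0, 0, 0]], [[-14.5, -22.9, 0], [0, 0, 0]], [[-14.5, -22.9, 0], [0, 0, 0]], [[-14.5, -22.9, 0], [0, 0, 0]], [[-14.5, -22.9, 0], [0, 0, 0]], [[-14.5, -22.9, 0], [0, 0, 0]], [[-14.5, -22.9, 0], [0, 0, 0]], [[-14.5, -22.9, 0], [0, 0, 0]], [[-14.5, -22.9, 0], [0, 0, 0]], [[-14.5, -22.9, 0], [0, 0, 0]], [[-14.5, -22.9, 0], [0, 0, 0]], [[-14.5, -22.9, 0], [0, 0, 0]], [[-14.5, -22.9, 0], [0, 0, 0]], [[-14.5, -22.9, 0], [0, 0, 0]]], "fingers": 0}}

```text
time_s: 2.47
eef_pos: [510.6, -69.2, 231.4]
ee_rot: [-0.0, 0.816, -0.579, 0.0]
force: [-0.1, -0.8, -0.4]
grip_width: 0.001
```

>>> {"name": "play_rows", "arguments": {"motion": [[[0, 0, 20], [0, 0, 4.82]], [[0, 0, 20], [0, 0, 4.82]], [[0, 0, 20], [0, 0, 4.82]], [[0, 0, 20], [0, 0, 4.84]], [[0, 0, 20], [0, 0, 0]], [[0, 0, 20], [0, 0, 0]], [[0, 0, 20], [0, 0, 0]], [[0, 0, 20], [0, 0, 0]], [[0, 0, 10], [0, 0, 0]], [[0, 0, 6], [0, 0, 0]], [[0, 0, 0], [0, 0, 0]], [[0, 0, 0], [0, 0, 0]]]}}

```text
time_s: 3.47
eef_pos: [510.3, -70.6, 56.0]
ee_rot: [-0.0, 0.707, -0.707, 0.0]
force: [-0.5, 0.3, 0.7]
grip_width: -0.001
```

```bash
python3 - <<'E'
from h import *
s=ctrl.sense(); print(s["eef_pos"],s["ee_rot"],s["force"],s["joints"])
a=shot("top"); b=shot("side"); cv2.imwrite("pics/c.png",cv2.resize(np.hstack([a[130:260,180:340],b[130:260,150:310]]),None,fx=2.4,fy=2.4))
r8=rect(a,"top",38).min(2); print(blobs(r8>218,2500,9000))
E
```

```text
[510.33703043 -70.60859691  55.96714647] [-1.85081259e-04  7.07109220e-01 -7.07104177e-01  4.47541881e-04] [-0.46073333  0.31980695  0.69343737] [-3.65170906e-01  5.03024930e-01  1.72791634e+00 -3.44668968e-05
  9.09683158e-01  1.20563944e+00]
[(5210, array([489. , 111.1]), 'rc', array([489.5, 110.7]), array([74.8, 75.2]), 76.0), (3010, array([ 584. , -202.3]), 'rc', array([ 578. , -200.5]), array([98., 38.]), 90.0)]
```

View pics/c.png

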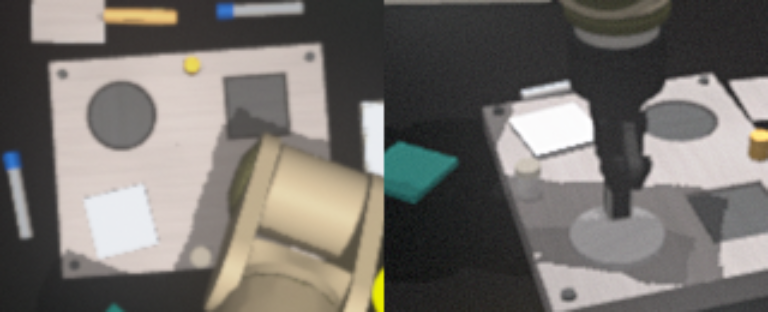

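The side crop shows the shut fingertips just above the middle of the round blank. Descending gently.

>>> {"name": "play_rows", "arguments": {"motion": [[[0, 0, 2], [0, 0, 0]], [[0, 0, 2], [0, 0, 0]], [[0, 0, 2], [0, 0, 0]], [[0, 0, 2], [0, 0, 0]], [[0, 0, 2], [0, 0, 0]], [[0, 0, 2], [0, 0, 0]], [[0, 0, 2], [0, 0, 0]], [[0, 0, 2], [0, 0, 0]], [[0, 0, 1], [0, 0, 0]], [[0, 0, 1], [0, 0, 0]], [[0, 0, 0], [0, 0, 0]]]}}

```text
time_s: 4.48
eef_pos: [510.4, -70.6, 38.1]
ee_rot: [-0.0, 0.707, -0.707, 0.001]
force: [-1.0, 1.4, 7.7]
grip_width: -0.003
```

>>> {"name": "play_rows", "arguments": {"motion": [[[0, 0, 0.3], [0, 0, 0]], [[0, 0, 0], [0, 0, 0]]]}}

```text
time_s: 4.65
eef_pos: [510.4, -70.6, 38.0]
ee_rot: [-0.0, 0.707, -0.707, 0.001]
force: [-2.7, 0.3, 11.1]
grip_width: 0.003
```

>>> {"name": "play_rows", "arguments": {"motion": [[[-1.5, -0.5, 0], [0, 0, 0]], [[-3, -1, 0], [0, 0, 0]], [[-4.5, -1.6, 0], [0, 0, 0]], [[-4.5, -1.6, 0], [0, 0, 0]], [[-4.5, -1.6, 0], [0, 0, 0]], [[-4.5, -1.6, 0], [0, 0, 0]], [[-4.5, -1.6, 0], [0, 0, 0]], [[-4.5, -1.6, 0], [0, 0, 0]], [[-4.5, -1.6, 0], [0, 0, 0]], [[-4.5, -1.6, 0], [0, 0, 0]], [[-3, -1, 0], [0, 0, 0]], [[-1.5, -0.5, 0], [0, 0, 0]], [[0, 0, 0], [0, 0, 0]]]}}

```text
time_s: 5.73
eef_pos: [526.7, -25.5, 38.0]
ee_rot: [-0.001, 0.707, -0.707, 0.001]
force: [0.9, 0.3, 7.6]
grip_width: 0.003
```

```bash
python3 - <<'E'
from h import *
s=ctrl.sense(); print(s["eef_pos"],s["force"])
b=shot("side"); cv2.imwrite("pics/d.png",cv2.resize(b[130:270,150:370],None,fx=3,fy=3))
E
```

```text
[526.74424847 -25.53389028  38.0243489 ] [0.89451323 0.25284966 7.58182153]
```

View pics/d.png

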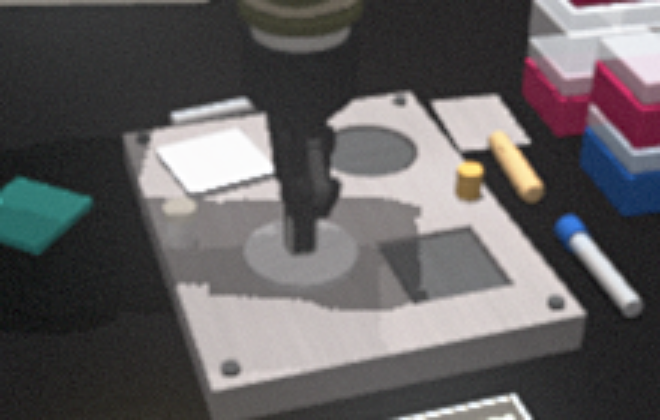

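>>> {"name": "play_rows", "arguments": {"motion": [[[-2, -0.7, 0.2], [0, 0, 0]], [[-4, -1.4, 0], [0, 0, 0]], [[-5, -1.8, 0], [0, 0, 0]], [[-5, -1.8, 0], [0, 0, 0]], [[-5, -1.8, 0], [0, 0, 0]], [[-5, -1.8, 0], [0, 0, 0]], [[-5, -1.8, 0], [0, 0, 0]], [[-5, -1.8, 0], [0, 0, 0]], [[-5, -1.8, 0], [0, 0, 0]], [[-5, -2, 0], [0, 0, 0]], [[-5, -3, 0], [0, 0, 0]], [[-4.5, -3.5, 0], [0, 0, 0]], [[-4.2, -3.6, 0], [0, 0, 0]], [[-4.2, -3.6, 0], [0, 0, 0]], [[-4.2, -3.6, 0], [0, 0, 0]], [[-4.2, -3.6, 0], [0, 0, 0]], [[-4.2, -3.6, 0], [0, 0, 0]], [[-4.2, -3.6, 0], [0, 0, 0]], [[-2, -1.8, 0], [0, 0, 0]], [[0, 0, 0], [0, 0, 0]]]}}

```text
time_s: 7.45
eef_pos: [573.6, 57.4, 38.0]
ee_rot: [-0.001, 0.707, -0.707, 0.001]
force: [1.5, 2.1, 7.0]
grip_width: 0.001
```

>>> {"name": "play_rows", "arguments": {"motion": [[[-2, -1.6, 0.2], [0, 0, 0]], [[-4, -3.2, 0], [0, 0, 0]], [[-4, -3.2, 0], [0, 0, 0]], [[-4, -3.2, 0], [0, 0, 0]], [[-4, -3.2, 0], [0, 0, 0]], [[-4, -3.2, 0], [0, 0, 0]], [[-4, -3.2, 0], [0, 0, 0]], [[-4, -3.2, 0], [0, 0, 0]], [[-2, -1.6, 0], [0, 0, 0]], [[0, 0, 0], [0, 0, 0]]]}}

```text
time_s: 8.28
eef_pos: [599.2, 89.4, 38.1]
ee_rot: [-0.001, 0.707, -0.707, 0.001]
force: [0.9, 0.8, 9.2]
grip_width: -0.002
```

```bash
python3 - <<'E'
from h import *
s=ctrl.sense(); print(s["eef_pos"],s["force"],s["wrist_torque"])
a=shot("top");b=shot("side"); cv2.imwrite("pics/e.png",cv2.resize(np.hstack([a[130:260,180:340],b[130:260,180:340]]),None,fx=2.4,fy=2.4))
E
```

```text
[599.2345453   89.44315079  38.05774557] [0.92121229 0.81704101 9.19475044] [ 0.20069034 -0.04875605  0.01855378]
```

View pics/e.png

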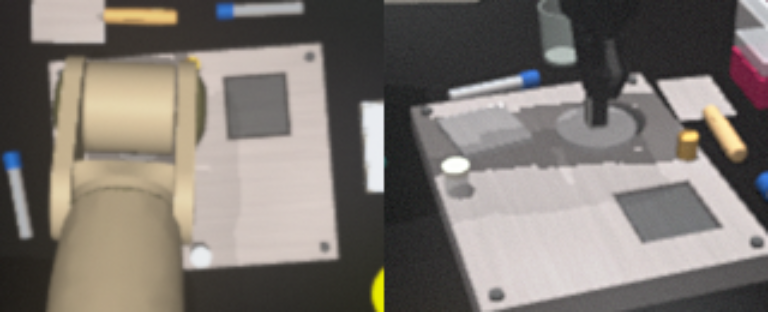

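>>> {"name": "play_rows", "arguments": {"motion": [[[-1.5, -1.2, 0], [0, 0, 0]], [[-3, -2.4, 0], [0, 0, 0]], [[-3, -2.4, 0], [0, 0, 0]], [[-3, -2.4, 0.1], [0, 0, 0]], [[-3, -2.4, 0.1], [0, 0, 0]], [[-2, -1.6, 0.1], [0, 0, 0]], [[-1, -0.8, 0.1], [0, 0, 0]], [[0, 0, 0], [0, 0, 0]]]}}

```text
time_s: 9.05
eef_pos: [612.2, 105.9, 37.3]
ee_rot: [-0.001, 0.707, -0.707, 0.001]
force: [1.1, 0.0, 6.1]
grip_width: 0.0
```

>>> {"name": "play_rows", "arguments": {"motion": [[[-1, -0.9, 0.3], [0, 0, 0]], [[-1, -0.9, 0.3], [0, 0, 0]], [[-1, -0.9, 0.3], [0, 0, 0]], [[-1, -0.9, 0.3], [0, 0, 0]], [[0, 0, 0], [0, 0, 0]]]}}

```text
time_s: 9.47
eef_pos: [614.9, 109.9, 35.1]
ee_rot: [-0.0, 0.707, -0.707, 0.0]
force: [-0.2, -1.1, -0.6]
grip_width: 0.002
```

>>> {"name": "play_rows", "arguments": {"motion": [[[0, 0, 0.4], [0, 0, 0]], [[0, 0, 0.4], [0, 0, 0]], [[0, 0, 0.3], [0, 0, 0]], [[0, 0, 0], [0, 0, 0]]]}}

```text
time_s: 9.8
eef_pos: [614.7, 109.8, 33.9]
ee_rot: [-0.0, -0.707, 0.707, 0.0]
force: [-1.1, 0.7, 2.8]
grip_width: 0.001
```

```bash
python3 - <<'E'
from h import *
s=ctrl.sense(); print(s["eef_pos"],s["force"],s["wrist_torque"])
b=shot("side"); cv2.imwrite("pics/f.png",cv2.resize(b[140:230,210:330],None,fx=5,fy=5,interpolation=cv2.INTER_CUBIC))
E
```

```text
[614.65408479 109.75666507  33.91407018] [-1.12722707  0.7353738   2.79203171] [ 0.11105142  0.17788843 -0.00912317]
```

View pics/f.png

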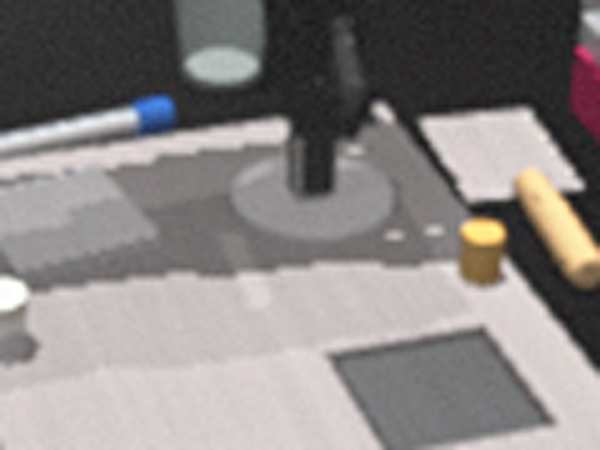

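The side crop shows the disc filling the round cavity, tip at its middle. Keep pressing to the stop.

>>> {"name": "play_rows", "arguments": {"motion": [[[0, 0, 0.5], [0, 0, 0]], [[0, 0, 0.5], [0, 0, 0]], [[0, 0, 0.5], [0, 0, 0]], [[0, 0, 0.5], [0, 0, 0]], [[0, 0, 0.5], [0, 0, 0]], [[0, 0, 0.5], [0, 0, 0]], [[0, 0, 0], [0, 0, 0]]]}}

```text
time_s: 10.43
eef_pos: [614.7, 109.7, 30.8]
ee_rot: [0.0, -0.707, 0.707, 0.0]
force: [-0.3, -0.3, 2.9]
grip_width: -0.001
```

>>> {"name": "play_rows", "arguments": {"motion": [[[0, 0, 0.5], [0, 0, 0]], [[0, 0, 0.5], [0, 0, 0]], [[0, 0, 0.5], [0, 0, 0]], [[0, 0, 0.5], [0, 0, 0]], [[0, 0, 0.5], [0, 0, 0]], [[0, 0, 0], [0, 0, 0]]]}}

```text
time_s: 10.93
eef_pos: [615.3, 109.7, 30.0]
ee_rot: [-0.001, 0.707, -0.707, 0.001]
force: [-3.4, 0.4, 14.4]
grip_width: 0.001
```

>>> {"name": "play_rows", "arguments": {"motion": [[[0, 0, 0.5], [0, 0, 0]], [[0, 0, 0.5], [0, 0, 0]], [[0, 0, 0], [0, 0, 0]]]}}

```text
time_s: 11.18
eef_pos: [615.5, 109.8, 29.9]
ee_rot: [-0.001, 0.707, -0.707, 0.001]
force: [-6.5, 0.4, 20.7]
grip_width: -0.002
```

>>> {"name": "play_rows", "arguments": {"motion": [[[0, 0, -3], [0, 0, 0]], [[0, 0, -6], [0, 0, 0]], [[0, 0, -12], [0, 0, 0]], [[0, 0, -12], [0, 0, 0]], [[0, 0, -12], [0, 0, 0]], [[0, 14, 0], [0, 0, 0]], [[0, 14, 0], [0, 0, 0]], [[0, 14, 0], [0, 0, 0]], [[0, 14, 0], [0, 0, 0]], [[0, 14, 0], [0, 0, 0]], [[0, 14, 0], [0, 0, 0]], [[0, 14, 0], [0, 0, 0]], [[0, 14, 0], [0, 0, 0]], [[0, 14, 0], [0, 0, 0]], [[0, 0, 0], [0, 0, 0]], [[0, 0, 0], [0, 0, 0]]]}}

```text
time_s: 12.52
eef_pos: [489.2, 109.8, 73.4]
ee_rot: [0.001, -0.707, 0.707, -0.001]
force: [-0.1, 0.6, 0.1]
grip_width: -0.0
```

```bash
python3 - <<'E'
from h import *
s=ctrl.sense(); print(s["eef_pos"],s["force"])
b=shot("side"); cv2.imwrite("pics/g.png",cv2.resize(b[130:230,170:310],None,fx=5,fy=5,interpolation=cv2.INTER_CUBIC))
E
```

```text
[489.22354592 109.76314068  73.37818118] [-0.07988094  0.59464091  0.05136588]
```

View pics/g.png

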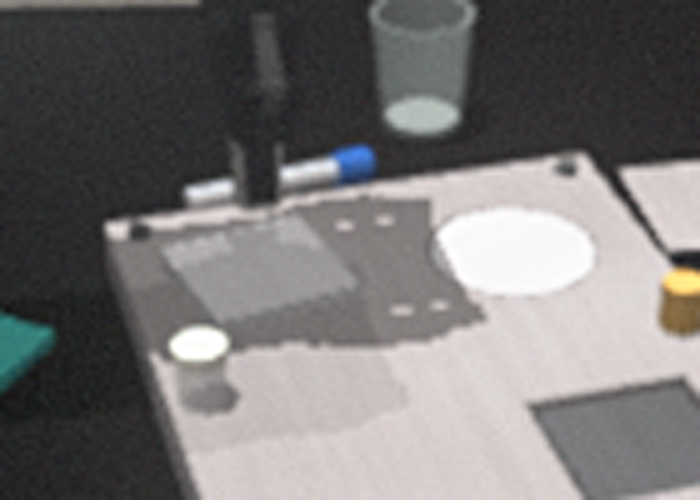

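The round blank sits flush in its cavity at crop (515,252). Next: open slightly and come down on the square.

>>> {"name": "play_rows", "arguments": {"motion": [[[-1, 0, 5], [0, 0, 0]], [[0, 0, 5], [0, 0, 0]], [[0, 0, 5], [0, 0, 0]], [[0, 0, 3], [0, 0, 0]], [[0, 0, 2], [0, 0, 0]], [[0, 0, 2], [0, 0, 0]], [[0, 0, 2], [0, 0, 0]], [[0, 0, 2], [0, 0, 0]], [[0, 0, 2], [0, 0, 0]], [[0, 0, 2], [0, 0, 0]], [[0, 0, 2], [0, 0, 0]], [[0, 0, 1], [0, 0, 0]], [[0, 0, 0], [0, 0, 0]]], "fingers": 30}}

```text
time_s: 13.65
eef_pos: [488.6, 110.7, 39.2]
ee_rot: [-0.0, -0.707, 0.707, 0.0]
force: [-0.8, -0.3, 0.4]
grip_width: 0.358
```

>>> {"name": "play_rows", "arguments": {"motion": [[[0, 0, 0.7], [0, 0, 0]], [[0, 0, 0.7], [0, 0, 0]], [[0, 0, 0.7], [0, 0, 0]], [[0, 0, 0.7], [0, 0, 0]], [[0, 0, 0], [0, 0, 0]]]}}

```text
time_s: 14.07
eef_pos: [489.2, 110.8, 37.5]
ee_rot: [-0.0, 0.707, -0.707, 0.0]
force: [-1.8, 0.7, 10.9]
grip_width: 0.347
```

>>> {"name": "play_rows", "arguments": {"motion": [[[0, 0, 0], [0, 0, 0.6]], [[0, 0, 0], [0, 0, 1.3]], [[0, 0, 0], [0, 0, 1.3]], [[0, 0, 0], [0, 0, 1.3]], [[0, 0, 0], [0, 0, 1.3]], [[0, 0, 0], [0, 0, 1.3]], [[0, 0, 0], [0, 0, 1.3]], [[0, 0, 0], [0, 0, 1.3]], [[0, 0, 0], [0, 0, 0.7]], [[0, 0, 0], [0, 0, 0]], [[1.2, -1.1, 0], [0, 0, 0]], [[2.5, -2.3, 0], [0, 0, 0]], [[4, -3.7, 0], [0, 0, 0]], [[4, -3.7, 0], [0, 0, 0]], [[4, -3.7, 0], [0, 0, 0]], [[4, -3.7, 0], [0, 0, 0]], [[4, -3.7, 0], [0, 0, 0]], [[2.5, -2.3, 0], [0, 0, 0]], [[1.2, -1.1, 0], [0, 0, 0]], [[0, 0, 0], [0, 0, 0]]]}}

```text
time_s: 15.73
eef_pos: [509.7, 79.0, 37.6]
ee_rot: [0.001, -0.64, 0.768, -0.001]
force: [0.6, -0.8, 7.7]
grip_width: 0.351
```

```bash
python3 - <<'E'
from h import *
s=ctrl.sense(); print(s["eef_pos"],s["ee_rot"],s["force"],s["wrist_torque"],s["joints"][5])
b=shot("side"); r=rect(b,"side",38); c=r[160:560,100:700]
cv2.imwrite("pics/h.png",c)
E
```

```text
[509.65936224  78.96540466  37.56943919] [ 0.00088868 -0.63999835  0.76837531 -0.00084604] [ 0.55803194 -0.76528346  7.69425484] [-0.17094221  0.01376208  0.06426008] 1.6788325668078201
```

View pics/h.png

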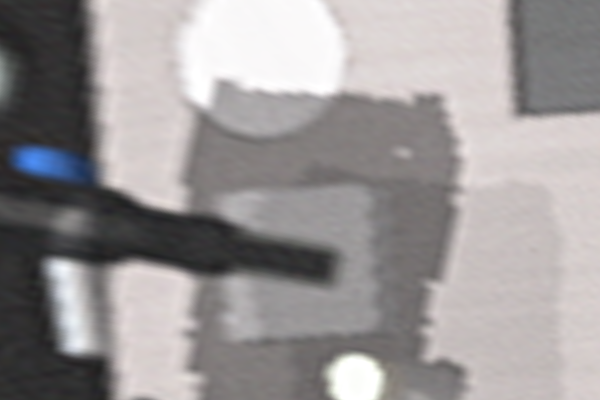

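Rectified side view: the square blank is centred at about (302,262), matching the TCP, and is nearly square to the plate. Slide on.

>>> {"name": "play_rows", "arguments": {"motion": [[[1.3, -1.2, 0.1], [0, 0, 0]], [[3, -2.7, 0], [0, 0, 0]], [[4.5, -4, 0], [0, 0, 0]], [[4.5, -4, 0], [0, 0, 0]], [[4.5, -4, 0], [0, 0, 0]], [[4.5, -4, 0], [0, 0, 0]], [[4.5, -4, 0], [0, 0, 0]], [[4.5, -4, 0], [0, 0, 0]], [[4.5, -4, 0], [0, 0, 0]], [[4.5, -4, 0], [0, 0, 0]], [[4, -4.5, 0], [0, 0, 0]], [[3.3, -5, 0], [0, 0, 0]], [[3.3, -5, 0], [0, 0, 0]], [[3.3, -5, 0], [0, 0, 0]], [[3.3, -5, 0], [0, 0, 0]], [[3.3, -5, 0], [0, 0, 0]], [[1.6, -2.5, 0], [0, 0, 0]], [[0.8, -1.2, 0], [0, 0, 0]], [[0, 0, 0], [0, 0, 0]]]}}

```text
time_s: 17.37
eef_pos: [566.2, 4.3, 37.6]
ee_rot: [0.001, -0.64, 0.768, -0.001]
force: [-0.4, 0.2, 7.8]
grip_width: 0.352
```

```bash
python3 - <<'E'
from h import *
s=ctrl.sense(); print(s["eef_pos"],s["ee_rot"],s["force"],s["wrist_torque"])
b=shot("side"); r=rect(b,"side",38); c=r[100:500,340:840]
cv2.imwrite("pics/i.png",cv2.resize(c,None,fx=1.5,fy=1.5))
E
```

```text
[566.17285135   4.31174048  37.56561257] [ 0.00077427 -0.64002769  0.76835094 -0.00089469] [-0.43612628  0.22467997  7.76073435] [-0.06149216  0.00854727  0.00665904]
```

View pics/i.png

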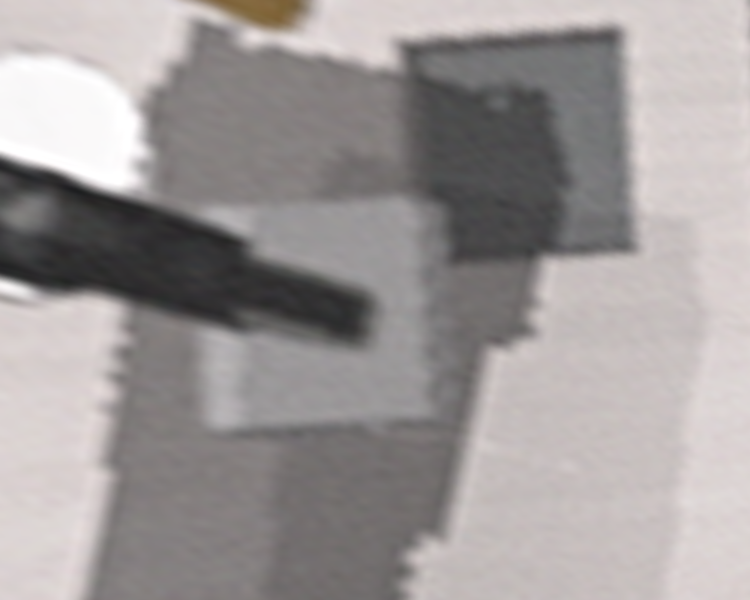

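>>> {"name": "play_rows", "arguments": {"motion": [[[1, -1.5, 0.1], [0, 0, 0]], [[2, -3, 0], [0, 0, 0]], [[3.4, -5.1, 0], [0, 0, 0]], [[3.4, -5.1, 0], [0, 0, 0]], [[3.4, -5.1, 0], [0, 0, 0]], [[3.4, -5.1, 0], [0, 0, 0]], [[3.4, -5.1, 0], [0, 0, 0]], [[3.4, -5.1, 0], [0, 0, 0]], [[3.4, -5.1, 0], [0, 0, 0]], [[3.4, -5.1, 0], [0, 0, 0]], [[2.4, -3.7, 0], [0, 0, 0]], [[1.2, -2, 0], [0, 0, 0]], [[0, 0, 0], [0, 0, 0]]]}}

```text
time_s: 18.5
eef_pos: [610.4, -38.3, 37.6]
ee_rot: [0.001, -0.64, 0.768, -0.001]
force: [-0.3, 0.0, 6.2]
grip_width: 0.348
```

>>> {"name": "play_rows", "arguments": {"motion": [[[0.9, -1.3, 0.1], [0, 0, 0]], [[1.7, -2.6, 0.1], [0, 0, 0]], [[1.7, -2.6, 0.1], [0, 0, 0]], [[1.7, -2.6, 0.1], [0, 0, 0]], [[1.7, -2.6, 0], [0, 0, 0]], [[0.9, -1.6, 0], [0, 0, 0]], [[0, 0, 0], [0, 0, 0]]]}}

```text
time_s: 19.08
eef_pos: [621.9, -49.0, 37.5]
ee_rot: [0.001, -0.64, 0.768, -0.001]
force: [-1.0, 0.1, 9.6]
grip_width: 0.353
```

>>> {"name": "play_rows", "arguments": {"motion": [[[0.8, -1.2, 0.1], [0, 0, 0]], [[0.8, -1.2, 0.2], [0, 0, 0]], [[0.8, -1.2, 0.2], [0, 0, 0]], [[0.8, -1.2, 0.2], [0, 0, 0]], [[0.8, -1.2, 0.2], [0, 0, 0]], [[0, 0, 0], [0, 0, 0]]]}}

```text
time_s: 19.58
eef_pos: [626.1, -53.9, 35.1]
ee_rot: [0.0, -0.64, 0.768, -0.0]
force: [0.2, -0.4, 0.6]
grip_width: 0.351
```

>>> {"name": "play_rows", "arguments": {"motion": [[[0, 0, 0.4], [0, 0, 0]], [[0, 0, 0.4], [0, 0, 0]], [[0, 0, 0.4], [0, 0, 0]], [[0, 0, 0.4], [0, 0, 0]], [[0, 0, 0], [0, 0, 0]]]}}

```text
time_s: 20.0
eef_pos: [625.9, -53.7, 33.5]
ee_rot: [-0.0, -0.64, 0.768, 0.0]
force: [-1.0, 0.0, 2.3]
grip_width: 0.353
```

```bash
python3 - <<'E'
from h import *
s=ctrl.sense(); print(s["eef_pos"],s["force"],s["wrist_torque"])
b=shot("side"); cv2.imwrite("pics/j.png",cv2.resize(b[160:250,240:370],None,fx=5,fy=5,interpolation=cv2.INTER_CUBIC))
E
```

```text
[625.94675941 -53.69813634  33.52978724] [-0.99426648  0.02964847  2.32498438] [ 0.01501352  0.12492845 -0.03056595]
```

View pics/j.png

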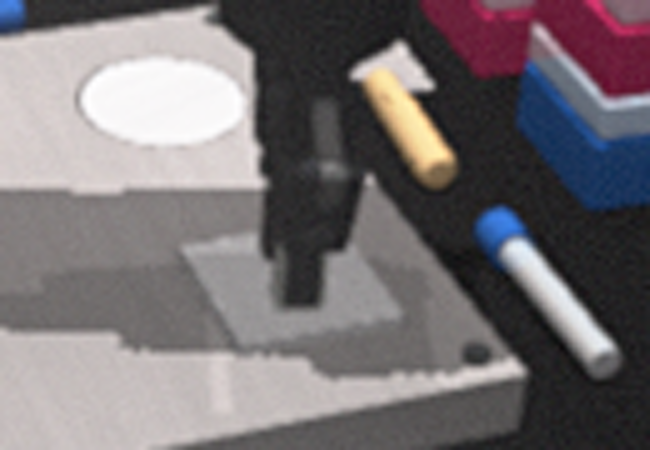

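The square fills its cavity and is going down level; the round one is flush. Press to the stop.

>>> {"name": "play_rows", "arguments": {"motion": [[[0, 0, 0.5], [0, 0, 0]], [[0, 0, 0.5], [0, 0, 0]], [[0, 0, 0.5], [0, 0, 0]], [[0, 0, 0.5], [0, 0, 0]], [[0, 0, 0.5], [0, 0, 0]], [[0, 0, 0.5], [0, 0, 0]], [[0, 0, 0.5], [0, 0, 0]], [[0, 0, 0.5], [0, 0, 0]], [[0, 0, 0.5], [0, 0, 0]], [[0, 0, 0], [0, 0, 0]]]}}

```text
time_s: 20.88
eef_pos: [626.2, -53.8, 29.6]
ee_rot: [0.0, -0.64, 0.768, -0.0]
force: [-1.1, 0.4, 6.9]
grip_width: 0.349
```

>>> {"name": "play_rows", "arguments": {"motion": [[[0, 0, 0.5], [0, 0, 0]], [[0, 0, 0.5], [0, 0, 0]], [[0, 0, 0.5], [0, 0, 0]], [[0, 0, 0.5], [0, 0, 0]], [[0, 0, 0], [0, 0, 0]]]}}

```text
time_s: 21.3
eef_pos: [626.7, -53.9, 29.4]
ee_rot: [0.001, -0.64, 0.768, -0.001]
force: [-7.5, 1.4, 20.2]
grip_width: 0.348
```

Total travel is 8 mm from the sliding height, at the stop. Lift clear and look.

>>> {"name": "play_rows", "arguments": {"motion": [[[0, 0, -2], [0, 0, 0]], [[0, 0, -5], [0, 0, 0]], [[0, 0, -15], [0, 0, 0]], [[0, 0, -20], [0, 0, 0]], [[0, 0, -25], [0, 0, 0]], [[0, 0, -25], [0, 0, 0]], [[20, 0, -25], [0, 0, 0]], [[25, 0, 0], [0, 0, 0]], [[25, 20, 0], [0, 0, 0]], [[25, 20, 0], [0, 0, 0]], [[25, 25, 0], [0, 0, 0]], [[25, 25, 0], [0, 0, 0]], [[25, 25, 0], [0, 0, 0]], [[25, 25, 0], [0, 0, 0]], [[25, 25, 0], [0, 0, 0]], [[25, 20, 0], [0, 0, 0]], [[0, 0, 0], [0, 0, 0]]]}}

```text
time_s: 22.72
eef_pos: [396.6, -263.9, 143.9]
ee_rot: [-0.001, -0.639, 0.77, 0.0]
force: [-0.6, 0.9, -0.1]
grip_width: 0.35
```

```bash
python3 - <<'E'
from h import *
s=ctrl.sense(); print(s["eef_pos"],s["force"])
a=shot("top");b=shot("side")
cv2.imwrite("pics/k.png",np.vstack([cv2.resize(a[130:250,180:340],(400,300)),cv2.resize(b[140:260,170:330],(400,300))]).reshape(2,300,400,3).transpose(1,0,2,3).reshape(300,800,3))
r=rect(a,"top",30).min(2)
for t in (215,222): print(blobs(r>t,3000,9000))
E
```

```text
[ 396.62776123 -263.87511888  143.94285955] [-0.56085932  0.94446778 -0.08685559]
[(3426, array([ 577.5, -202.3]), 'rc', array([ 576. , -201.2]), array([104. ,  36.5]), 90.0), (4819, array([617.5, 108.3]), 'rc', array([617.5, 108.5]), array([78.6, 78.4]), 39.1), (4968, array([628.2, -53.2]), 'rc', array([628.3, -53. ]), array([73. , 72.6]), 86.7)]
[(3290, array([ 577.2, -202.7]), 'rc', array([ 576. , -201.2]), array([103. ,  36.5]), 90.0), (4640, array([617.4, 108.4]), 'rc', array([617. , 108.2]), array([76.5, 77. ]), 0.0), (4787, array([628.1, -53.3]), 'rc', array([628.2, -53.2]), array([71.8, 71.3]), 86.8)]
```

View pics/k.png

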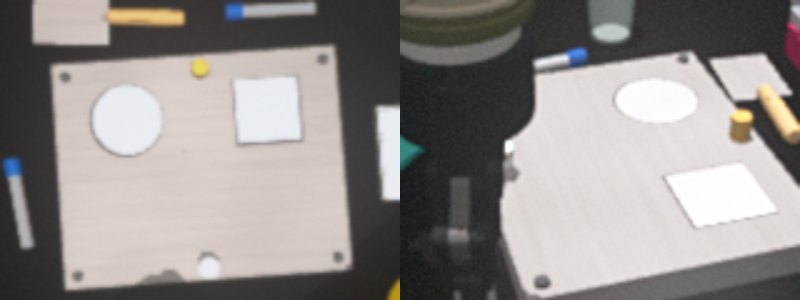

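Both pictures show the blanks filling their cavities, with the vial, the weight and the other things in view still in place.

```bash
python3 -c "
from rig import ctrl
print(ctrl.finish_job())"
```

```text
the job is handed in; nothing more can be done
None
```

I slid the round blank and then the square blank flat across the plate, each into its own cavity, and pressed each one down to its stop. The job was handed in after about 23 s, and it gave no verdict.

- **Round blank:** the fingertips moved it with about 6–11 N. At the end they stood at 30.0 mm, level with the plate's top, with the force rising to about 21 N.
- **Square blank:** I turned it about 10° to line up with its cavity. The fingertips went 8 mm below their sliding height, and the force rose to about 20 N.
- **Final pictures:** both blanks fill their cavities. Their centres measured within about 1.8 mm of the centres I had measured for the empty cavities, which is about the camera's accuracy. I judged how flush they are from the fingertip height and by eye, since there is no depth camera.
- **Other things:** the vial, brass weight and the other items in view looked undisturbed, and I did not touch either look-alike. The last crops did not show everything: the beaker and turquoise square are only partly in view, and the yellow disc is barely visible.

No check failed. All the forces I read were about 21 N or less, but they were sampled at the end of each move.

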